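# Empty the red findings bin onto the sorting board

## Robot

A 7-joint arm with a two-finger parallel gripper is mounted at the origin on the work surface. World frame = base frame: x ahead of the robot, y to its left, z up, the work surface at z = 0. Lengths are in m, angles in rad, forces in N, time in s.
With the tool pointing down it reaches from about 0.35 to 0.9 m from the base axis. Payload 8.1 kg.
Tool frame: the origin (TCP) lies at the very end of the fingers, on their centre line; the grasp point (between the pads) lies env.grasp_offset behind it (env.grasp_offset is the distance from the TCP to the grasp point, in m); z points along the fingers, y is the direction in which the jaws open and shut (so a half turn about z gives the same grasp; the last joint's range is limited). The gripper opens to 92 mm and grips with 3 to 60 N. Pads are 19 mm wide; open, the fingers measure 130 mm over their backs; the gripper's body (75 mm by 190 mm) begins 47 mm behind the grasp point.
Start: joints at [-1.363, 0.434, 0.025, 1.573, -0.012, 1.134, -0.075], TCP at [0.191, 0.595, 0.227] pointing down, gripper open.
Joint ranges: [-2.62, 2.62], [-0.44, 2.09], [-1.27, 1.32], [0.08, 2.57], [-1.32, 4.46], [0.12, 2], [-2.74, 2.74]. Speed limits (rad/s): [2.22, 2.22, 3.01, 3.01, 3.14, 3.14, 3.14].

## Interface

Orientations are given as a 3x3 rotation matrix whose columns are the frame's x, y, z axes.
In Python, from station import sensors, viewer, workorder, env gives the robot as it stands.
- The arm moves only by the tool move_arm, never from a script. Its argument "moves" is a list of rows, each a list of 7 numbers: the closure, from 0 (fully open) to 1 (shut), then the shift along the tool's x, y, z each as a share of 400 mm, from -1 to 1, then the turn, a rotation vector about the tool's x, y, z each as a share of pi rad, from -1 to 1. A call has 1 to 5 rows; each row shifts and turns the commanded pose from where the row before left it, along the tool's axes as they then stand; what a row does not reach is not made up. A row lasts 1/10 s, in which the tool goes at most 50 mm and 8.59 degrees, less where a joint would pass 70% of its speed; a pose out of reach is approached as far as the arm can. A call with a number of a shift or a turn outside -1 to 1 is refused whole. A call with a gripper value outside its range is refused whole. The fingers move at their own pace and stop on an object; "newtons" is the grip in N (left out, the last holds). Time passes only in rows, so rows that do not move let the fingers close. It gives the time, the measured TCP pose, the force and the opening at its end, in the units of the state.
- sensors.observe(): the state, without advancing time (a new reading comes with each control period).
- viewer.get_image(name): name is "side" or "top" or "wrist"; returns a dict with "img" (400x640x3 uint8, red, green, blue), "mtx" (3x3 intrinsics, pixels), "R" (3x3) and "t" (3): a world point X has camera coordinates R X + t. Camera axes: x right, y down, z forward; pixel columns grow to the right and rows downward; lengths in m; the calibration is good to about 2 mm. A picture is of the moment at which its call begins. There is no depth.
- workorder.sign_off(): hands the job in, once; it reports no verdict.
Trained networks look in a picture, given as the dict that the camera call returned (one of the last four; its "shot" number tells which), for a name from the list of things; names that differ only in an ending like _2 or _b are one class to them, and where a whole thing is asked for, a point or a joint stands for the part that bears it (a point fixed in the world has none). Each returns a list of dicts, best first, with "confidence" (0 to 1); they miss things now and then, are a little off and sometimes report something else, mostly with a low value. They report only what shows in the picture. A call takes as long as a camera call. They do not tell look-alikes from the thing itself.
- viewer.spot_in(picture, query): "position" ([x, y, z] in m, in the coordinates of the camera as it stood for that picture, good to about 4 mm: the middle of the surface that is visible of it).
- viewer.cut_out(picture, query): "pixels" (400x640 bool, what is visible of it).
- viewer.landmark_of(picture, query): "position" ([x, y, z] in m, in the coordinates of the camera as it stood for that picture, good to about 4 mm: a listed point, or the origin of a listed thing).
The state is a dict: "time_s": time; "joint_pos": joint angles; "joint_velocities": joint speeds; "joint_efforts": joint torques, N m; "eef_pos": TCP position; "ee_rot": TCP orientation; "force": force on the tool from outside, world axes, zero at the start; "moment": the same for the moment, N m; "width": finger opening in m.
Only numpy, scipy, OpenCV 4.12 (cv2) and the standard library are available. Lean on these libraries where they do the work, as an engineer would, in place of code of your own. Each camera call takes 0.05 s, during which the arm holds its last target. There are 200 camera calls.

## Task

Lift the red insert bin straight up out of the blue organiser, keeping it level until it is well clear, with both blue beads still inside. Hold it over the walled well of the wooden sorting board and tip the beads out over its low scoop front into the well, then set the empty bin down gently, upright, on the cork pad of the same board and let go of it.

Things in the scene. Friction and masses are not known exactly. Their poses are not given: they have to be found in the camera images.
- bin_red: Red scoop bin (four alike, one red), 0.1 kg, 90 (x) x 56 (y) mm, origin: centre of underside, z up. Rim at z 42; front (-x) is a 28 degree ramp to an open lip at x -45, z 24: tipped 45 degrees, -x end down, it empties. Grip bar over the middle, 14 (x) x 56 (y) mm, z 60 to 84, open below. Stands with 2 mm play in a fixed blue frame 30 mm high, clear after a 26 mm lift; next bins 64 mm along y.
- bead_a: Blue ceramic ball, 18 mm across, 12 g, loose in the red bin. Origin: its centre. It rolls freely.
- bead_b: A second blue ball just like bead_a, in the same bin.
- board: Wooden board fixed to the table, 160 (x) x 275 (y) x 8 mm; origin: centre of underside, z up. +y half: well with dark walls, inside 140 (x) x 130 (y) mm, centred at x 0, y +65 mm, floor at z 8, wall tops at z 38 mm. -y half: flat cork pad 150 (x) x 112 (y) mm, centred at x 0, y -75.5 mm, top at z 12 mm.
There are look-alikes about, which are no part of the job. Of the things that look like the bin_red, take the one that is farthest to the robot's left at the start.

How it is judged:
On the way, in this order (a step that is already met when the one before it is completed fails the run):
1. the red bin is lifted clear of the organiser, level, with both beads in it (height (world z) of bin_red above 0.045 m and angle between bin_red's own z axis and vertical below 0.26 rad and distance between each of bead_a, bead_b and bin_red below 0.055 m), for 0.1 s.
2. held in the air over the well, the bin is tipped by more than 30 degrees (angle between bin_red's own z axis and vertical above 0.52 rad and height (world z) of bin_red above 0.045 m and x of bin_red in the frame of board between -0.15 and 0.15 m and y of bin_red in the frame of board between -0.09 and 0.22 m), for 0.1 s.
3. the empty bin is set down upright on the cork pad, not dropped: still in the fingers within 15 mm of the pad, with both beads in the well (x of bin_red in the frame of board between -0.032 and 0.032 m and y of bin_red in the frame of board between -0.1055 and -0.0455 m and angle between bin_red's own z axis and vertical below 0.14 rad and z of bin_red in the frame of board below 0.027 m and contact force between the fingers and bin_red above 0.3 N and x of bead_a in the frame of board between -0.07 and 0.07 m and y of bead_a in the frame of board between 0 and 0.13 m and z of each of bead_a, bead_b in the frame of board below 0.038 m and x of bead_b in the frame of board between -0.07 and 0.07 m and y of bead_b in the frame of board between 0 and 0.13 m), for 0.05 s.
At the end, for the whole second after the job is handed in: Both beads lie in the well (between its walls, below their tops); the red bin stands at rest and released on the cork pad, upright within 8 degrees, its centre within 32 mm (board x) and 30 mm (board y) of the pad's centre (x of bin_red in the frame of board between -0.032 and 0.032 m and y of bin_red in the frame of board between -0.1055 and -0.0455 m and angle between bin_red's own z axis and vertical below 0.14 rad and z of bin_red in the frame of board between 0.008 and 0.018 m and linear speed of bin_red below 0.03 m/s and x of bead_a in the frame of board between -0.07 and 0.07 m and y of bead_a in the frame of board between 0 and 0.13 m and z of each of bead_a, bead_b in the frame of board below 0.038 m and x of bead_b in the frame of board between -0.07 and 0.07 m and y of bead_b in the frame of board between 0 and 0.13 m); the robot touches nothing.
It fails at once if the red bin tilts more than 20 degrees before its underside is clear of the organiser, or tips over low down (angle between bin_red's own z axis and vertical above 0.35 rad and height (world z) of bin_red below 0.034 m).
It also fails if it takes over 58 s, if anything falls off the work surface, if the arm or the gripper's body presses on something with over 40 N, if the wrist force passes 120 N, or if a joint passes its speed limit or range.

## Working session

There is one attempt and no reset: what is moved stays moved. The work goes in short steps, Python scripts to look and compute and a tool call to move; the robot and the scene stay as the last step left them, time stands still between calls to the robot, and variables do not carry over. Pictures are saved under pics/ and viewed, about 8 in all and at most 12, crops included, and the job is handed in when it is done.

Besides the shell and the picture viewer there is one more tool, called after "Emit:" in YAML: its name, and indented under it one key for each argument. move_arm: Moves the arm, as the interface text tells. Its arguments: {"type":"object","properties":{"moves":{"type":"array"},"newtons":{"type":"number"}},"required":["moves"]}

```bash
ls; mkdir -p pics
cat > h.py <<'E'
import numpy as np, cv2
from station import sensors, viewer, workorder, env
def world(p,c): return np.array(p['R']).T@(np.array(c)-np.array(p['t']))
def save(p,n,crop=None,s=1):
    im=p['img'][:,:,::-1]
    if crop: im=im[crop[1]:crop[3],crop[0]:crop[2]]
    cv2.imwrite('pics/'+n,cv2.resize(im,None,fx=s,fy=s))
def pix(p,X):
    c=np.array(p['R'])@np.array(X)+np.array(p['t']); q=np.array(p['mtx'])@c; return (q[:2]/q[2]).round(0)
E
python3 - <<'E'
from h import *
np.set_printoptions(precision=4,suppress=True)
print(env.grasp_offset)
o=sensors.observe(); print(o['time_s'],o['eef_pos'],o['ee_rot'],o['width'],o['force'])
ims=[]
for n in ['top','side']:
    p=viewer.get_image(n); ims.append(p['img'])
    for q in ['bin_red','bead_a','board']:
        for f in (viewer.landmark_of,viewer.spot_in):
            for d in f(p,q): w=world(p,d['position']); print(n,q,f.__name__,round(d['confidence'],2),w,pix(p,w))
cv2.imwrite('pics/a.png',cv2.resize(np.vstack(ims)[:,:,::-1],(640,800))[:, :] if 0 else cv2.resize(np.hstack(ims)[:,:,::-1],(800,250)))
cv2.imwrite('pics/top.png',ims[0][:,:,::-1]);cv2.imwrite('pics/side.png',ims[1][:,:,::-1])
E
```

```text
pics
0.0188
0.0 [0.191  0.5945 0.2259] [[-0.9521  0.3058 -0.0003]
 [ 0.3058  0.9521 -0.0015]
 [-0.0002 -0.0016 -1.    ]] 0.09157923704990525 [-0.4923  0.3179  0.166 ]
top bin_red call 0.9 [0.3612 0.0241 0.0004] [338. 268.]
top bin_red call 0.8 [0.5379 0.1685 0.0105] [279. 191.]
top bin_red call 0.57 [ 0.2735 -0.2351  0.0031] [452. 310.]
top bin_red call 0.93 [0.5332 0.172  0.0299] [276. 191.]
top bin_red call 0.88 [ 0.2736 -0.2322  0.0262] [454. 311.]
top bin_red call 0.65 [ 0.7462 -0.2554  0.0271] [457. 109.]
top bead_a call 0.6 [0.5551 0.1839 0.0183] [272. 183.]
top board call 0.84 [ 0.5072 -0.2205 -0.0004] [442. 208.]
top board call 0.94 [ 0.5044 -0.2143  0.0079] [440. 209.]
side bin_red call 0.79 [0.5409 0.1703 0.0043] [300. 175.]
side bin_red call 0.78 [ 0.7516 -0.2536 -0.0026] [483. 238.]
side bin_red call 0.74 [ 0.272  -0.2312 -0.0002] [318. 366.]
side bin_red call 0.66 [0.3601 0.0262 0.006 ] [275. 247.]
side bin_red call 0.96 [0.359  0.0216 0.0251] [276. 244.]
side bin_red call 0.93 [0.5373 0.1756 0.0345] [297. 167.]
side bin_red call 0.77 [ 0.7454 -0.2627  0.0197] [488. 237.]
side bin_red call 0.74 [ 0.2663 -0.239   0.0185] [318. 368.]
side bead_a call 0.6 [0.5593 0.183  0.0191] [302. 166.]
side board call 0.81 [ 0.5024 -0.2217 -0.0022] [400. 290.]
side board call 0.68 [ 0.4997 -0.233   0.0108] [404. 292.]
```

View pics/top.png

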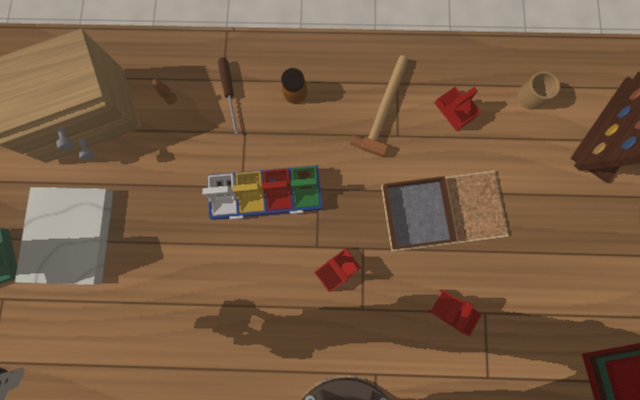

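View pics/side.png

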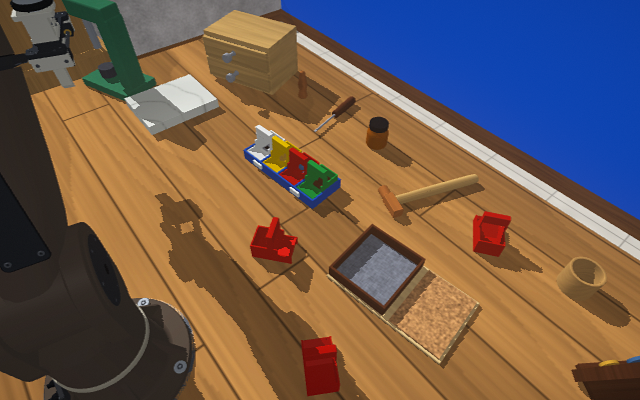

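Four red bins show: in the organiser at top-view pixel (277,191), and three look-alikes at (338,268), (455,310) and (457,108). The leftmost (largest y) is the one in the organiser, at about (0.54, 0.17), and I'll check it up close. The board's well is at pixel (420,213) and the cork at (480,207).

Emit:
move_arm:
  moves:
    - [0,-0.105,-0.066,0,0,0,0]
    - [0,-0.105,-0.066,0,0,0,0]
    - [0,-0.105,-0.066,0,0,0,0]
    - [0,-0.105,-0.066,0,0,0,0]
    - [0,-0.105,-0.066,0,0,0,0]
  newtons: 25

```text
time_s: 1.2
eef_pos: [0.3518, 0.4036, 0.227]
ee_rot: [[-0.952, 0.306, 0.0], [0.306, 0.952, 0.001], [-0.0, 0.001, -1.0]]
force: [0.9, 0.7, 0.0]
width: 0.0918
```

Emit:
move_arm:
  moves:
    - [0,-0.105,-0.066,0,0,0,0]
    - [0,-0.105,-0.066,0,0,0,0]
    - [0,-0.105,-0.066,0,0,0,0]
    - [0,-0.105,-0.066,0,0,0,0]
    - [0,-0.05,-0.03,0,0,0,0]

```text
time_s: 1.7
eef_pos: [0.4966, 0.2309, 0.2271]
ee_rot: [[-0.95, 0.311, 0.002], [0.311, 0.95, -0.001], [-0.002, -0.001, -1.0]]
force: [-0.2, 0.1, 0.4]
width: 0.0914
```

Emit:
move_arm:
  moves:
    - [0,0,0,0,0,0,0.0458]
    - [0,0,0,0,0,0,0.0458]
    - [0,0,0,0,0,0,0.0458]
    - [0,0,0,0,0,0,0.0458]

```text
time_s: 2.1
eef_pos: [0.4938, 0.2356, 0.2268]
ee_rot: [[-0.627, 0.779, 0.0], [0.779, 0.627, 0.0], [0.0, 0.0, -1.0]]
force: [-0.5, 0.3, 0.9]
width: 0.092
```

Emit:
move_arm:
  moves:
    - [0,0,0,0,0,0,0.0458]
    - [0,0,0,0,0,0,0.0458]
    - [0,0,0,0,0,0,0.0458]
    - [0,0,0,0,0,0,0.0458]

```text
time_s: 2.5
eef_pos: [0.4937, 0.2358, 0.2268]
ee_rot: [[-0.103, 0.995, 0.0], [0.995, 0.103, 0.0], [0.0, 0.0, -1.0]]
force: [0.1, -0.2, -0.3]
width: 0.0917
```

Run:
```python
from h import *
np.set_printoptions(precision=4,suppress=True)
p=viewer.get_image('wrist'); save(p,'w1.png'); print('cam',-np.array(p['R']).T@np.array(p['t']),np.array(p['R'])[2])
for q in ['bin_red','bead_a']:
  for f in (viewer.landmark_of,viewer.spot_in):
    for d in f(p,q): w=world(p,d['position']); print(q,round(d['confidence'],2),w,pix(p,w))
```

```text
cam [0.4856 0.3178 0.3848] [ 0.0306 -0.2969 -0.9544]
bin_red 0.96 [0.5356 0.1659 0.0049] [346. 223.]
bin_red 0.71 [ 0.3537  0.0308 -0.0012] [207. 296.]
bin_red 0.8 [0.3803 0.0182 0.022 ] [221. 316.]
bead_a 0.43 [0.5563 0.1903 0.0157] [365. 209.]
```

View pics/w1.png

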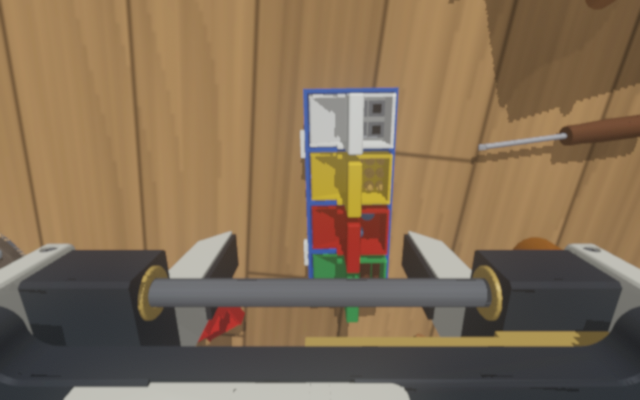

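The crop shows the organiser (white, yellow, red, green). The red bin is at about (350,230) with its bar from (347,219) to (353,272), the dark bead contents on the right (+x, deep end) at (367,215), and the lip on the left. Next I'll refine its yaw and centre.

```bash
cat >> h.py <<'E'
def ray(p,uv,z):
    R=np.array(p['R']);c=-R.T@np.array(p['t']);d=R.T@np.linalg.solve(np.array(p['mtx']),[uv[0],uv[1],1.]);return c+d*(z-c[2])/d[2]
def hsv(p): return cv2.cvtColor(p['img'],cv2.COLOR_RGB2HSV)
E
python3 - <<'E'
from h import *
np.set_printoptions(precision=4,suppress=True)
t=viewer.get_image('top'); w=viewer.get_image('wrist'); s=viewer.get_image('side')
for n,p,box in [('top',t,(180,150,340,230)),('wrist',w,(295,80,405,290))]:
    h=hsv(p); m=((h[...,0]>105)&(h[...,0]<130)&(h[...,1]>120)&(h[...,2]>60)).astype(np.uint8)
    k=np.zeros_like(m);k[box[1]:box[3],box[0]:box[2]]=1;m*=k
    ys,xs=np.nonzero(m); P=np.array([ray(p,(x,y),.03)[:2] for x,y in zip(xs,ys)],np.float32)
    r=cv2.minAreaRect(P*1000); print(n,len(P),r)
# organiser wrist: left / bars, manual
for uv in [(353,94),(352,153),(355,162),(354,216),(353,222),(353,272)]: print(uv,ray(w,uv,.084))
# bead / bin landmarks, 3 views
for p,n in ((t,'top'),(s,'side'),(w,'w')):
    for q in('bin_red','board'):
        for d in viewer.landmark_of(p,q): x=world(p,d['position']); print(n,q,round(d['confidence'],2),x)
save(w,'w2.png',(290,80,410,290),3 if 0 else 2.8)
# board outline in top: cork and well masks
m=viewer.cut_out(t,'board')
M=m[0]['pixels'].astype(np.uint8);ys,xs=np.nonzero(M);P=np.array([ray(t,(x,y),.02)[:2] for x,y in zip(xs,ys)],np.float32)*1000
print('board',m[0]['confidence'],cv2.minAreaRect(P))
E
```

```text
top 307 ((534.5130615234375, 170.42462158203125), (102.17514038085938, 198.6760711669922), 6.667245864868164)
wrist 942 ((530.5198364257812, 215.48297119140625), (99.17399597167969, 229.12657165527344), 6.685225009918213)
(353, 94) [0.5148 0.3235 0.084 ]
(352, 153) [0.5216 0.2699 0.084 ]
(355, 162) [0.5258 0.2615 0.084 ]
(354, 216) [0.5329 0.2059 0.084 ]
(353, 222) [0.5328 0.1992 0.084 ]
(353, 272) [0.5412 0.1413 0.084 ]
top bin_red 0.98 [ 0.2685 -0.2349  0.0035]
top bin_red 0.94 [0.3613 0.0262 0.0005]
top bin_red 0.64 [0.5369 0.1706 0.0081]
top bin_red 0.56 [ 0.749  -0.2556  0.0042]
top board 0.77 [ 0.5008 -0.2207 -0.0019]
side bin_red 0.97 [ 0.2693 -0.2343 -0.0001]
side bin_red 0.73 [0.359  0.0238 0.0029]
side bin_red 0.6 [0.5385 0.1705 0.0044]
side bin_red 0.59 [ 0.7541 -0.2549 -0.0022]
side board 0.91 [ 0.5029 -0.2246 -0.0002]
w bin_red 0.79 [0.534  0.1702 0.0024]
w bin_red 0.69 [0.3555 0.0298 0.0016]
board 0.88 ((501.4234924316406, -216.84185791015625), (160.42645263671875, 275.3797302246094), 8.903643608093262)
```

View pics/w2.png

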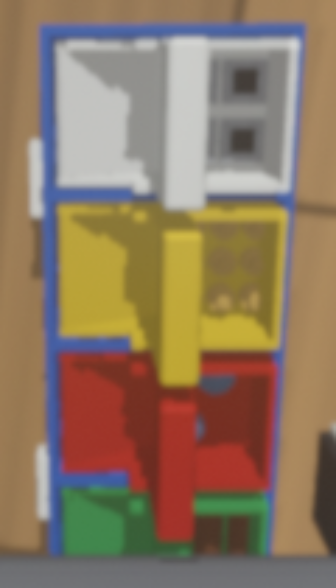

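The close crop confirms the red bin between yellow and green: bar at crop (178,470), blue beads at (215,385) and (198,430). It sits at (0.537, 0.170) with yaw ~7°.

Emit:
move_arm:
  moves:
    - [0,-0.088,0.046,0,0,0,-0.007]
    - [0,-0.088,0.045,0,0,0,0]
    - [0,0,0,0.1,0,0,0]
    - [0,0,0,0.1,0,0,0]
    - [0,0,0,0,0,0,0]

```text
time_s: 3.75
eef_pos: [0.5351, 0.169, 0.1425]
ee_rot: [[-0.13, 0.991, -0.008], [0.991, 0.13, -0.003], [-0.002, -0.008, -1.0]]
force: [-0.1, 0.9, 0.6]
width: 0.092
```

Run:
```python
from h import *
np.set_printoptions(precision=4,suppress=True)
w=viewer.get_image('wrist'); t=viewer.get_image('top'); s=viewer.get_image('side')
o=sensors.observe();print(o['eef_pos'],o['ee_rot'])
a=s['img'][80:280,180:440];cv2.imwrite('pics/c1.png',np.vstack([cv2.resize(a,(400,300)),cv2.resize(w['img'],(400,250))])[:,:,::-1])
```

```text
[0.5391 0.1705 0.1482] [[-0.1307  0.9914  0.0013]
 [ 0.9914  0.1307  0.0004]
 [ 0.0003  0.0013 -1.    ]]
```

View pics/c1.png

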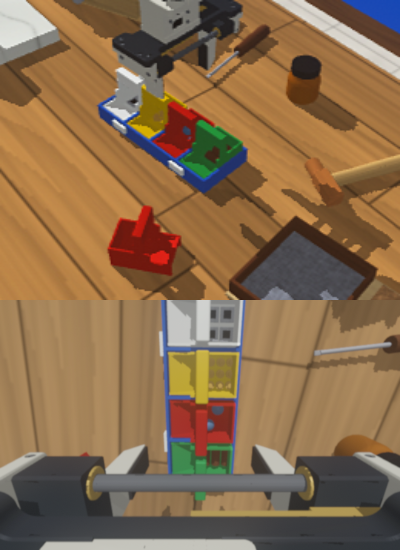

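Tool is centred over the red bin (wrist crop (208,430)). Descend and close.

Emit:
move_arm:
  moves:
    - [0,0,-0.004,0.08,0,0,0]
    - [0,0,0,0.08,0,0,0]
    - [0,0,0,0.072,0,0,0]
    - [0,0,0,0,0,0,0]
    - [0.5,0,0,0,0,0,0]

```text
time_s: 4.4
eef_pos: [0.5378, 0.1704, 0.0558]
ee_rot: [[-0.131, 0.991, 0.002], [0.991, 0.131, 0.001], [0.001, 0.002, -1.0]]
force: [0.6, -0.0, 0.4]
width: 0.0871
```

Emit:
move_arm:
  moves:
    - [0.75,0,0,0,0,0,0]
    - [0.8,0,0,0,0,0,0]
    - [0.85,0,0,0,0,0,0]
    - [1,0,0,0,0,0,0]
    - [1,0,0,0,0,0,0]

```text
time_s: 4.9
eef_pos: [0.5368, 0.17, 0.0542]
ee_rot: [[-0.131, 0.991, 0.0], [0.991, 0.131, 0.0], [0.0, 0.0, -1.0]]
force: [-0.2, -0.2, 1.1]
width: 0.0486
```

Emit:
move_arm:
  moves:
    - [1,0,0,0,0,0,0]
    - [1,0,0,0,0,0,0]
    - [1,0,0,0,0,0,0]
    - [1,0,0,0,0,0,0]
    - [1,0,0,0,0,0,0]

```text
time_s: 5.4
eef_pos: [0.5365, 0.1699, 0.0538]
ee_rot: [[-0.13, 0.991, -0.0], [0.991, 0.13, -0.0], [-0.0, -0.0, -1.0]]
force: [-0.0, -0.6, -1.4]
width: 0.0139
```

Gripped (13.9 mm). Lift straight up slowly.

Emit:
move_arm:
  moves:
    - [1,0,0,0,0,0,0]
    - [1,0,0,-0.015,0,0,0]
    - [1,0,0,-0.025,0,0,0]
    - [1,0,0,-0.03,0,0,0]
    - [1,0,0,-0.04,0,0,0]
  newtons: 35

```text
time_s: 5.9
eef_pos: [0.5366, 0.1699, 0.099]
ee_rot: [[-0.13, 0.991, -0.0], [0.991, 0.13, -0.0], [-0.0, -0.0, -1.0]]
force: [-0.4, -0.3, -1.4]
width: 0.0136
```

Emit:
move_arm:
  moves:
    - [1,0,0,-0.04,0,0,0]
    - [1,0,0,-0.05,0,0,0]
    - [1,0,0,-0.05,0,0,0]
    - [1,0,0,-0.03,0,0,0]
    - [1,0,0,0,0,0,0]

```text
time_s: 6.4
eef_pos: [0.5378, 0.1703, 0.1681]
ee_rot: [[-0.13, 0.991, 0.003], [0.991, 0.13, 0.002], [0.001, 0.004, -1.0]]
force: [0.4, -0.7, -2.0]
width: 0.0136
```

Run:
```python
from h import *
np.set_printoptions(precision=4,suppress=True)
t=viewer.get_image('top'); s=viewer.get_image('side')
o=sensors.observe();print(o['eef_pos'],o['joint_pos'],o['force'],o['width'])
cv2.imwrite('pics/c2.png',np.vstack([cv2.resize(s['img'][60:260,180:440],(520,400)),cv2.resize(t['img'][140:240,190:390],(520,260))])[:570,:,::-1])
# board from colours: cork & well centres via board landmark, top + dark walls outline
m=viewer.cut_out(t,'board')[0]['pixels'].astype(np.uint8);ys,xs=np.nonzero(m)
P=np.array([ray(t,(x,y),.008)[:2] for x,y in zip(xs,ys)],np.float32)*1000;print(cv2.minAreaRect(P))
h=hsv(t); print('cork px',h[205,480],'floor',h[213,425],'wall',h[188,420])
g=((h[...,1]<70)&(m>0)).astype(np.uint8);n,l,st,c=cv2.connectedComponentsWithStats(g);i=1+st[1:,4].argmax();ys,xs=np.nonzero(l==i)
P=np.array([ray(t,(x,y),.008)[:2] for x,y in zip(xs,ys)],np.float32)*1000;print('floor',st[i],cv2.minAreaRect(P))
```

```text
[0.5365 0.17   0.1658] [-0.7138  0.4086  0.4265  1.8305 -0.2044  0.9456 -0.067 ] [-0.8122 -0.2208 -2.121 ] 0.013650331614154933
((503.46905517578125, -219.9334716796875), (162.1047821044922, 276.302978515625), 8.83434772491455)
cork px [ 14 112 186] floor [165  12  88] wall [173  12  84]
floor [ 388  181   62   65 3169] ((493.2625732421875, -161.25193786621094), (141.00933837890625, 125.62151336669922), 8.954039573669434)
```

View pics/c2.png

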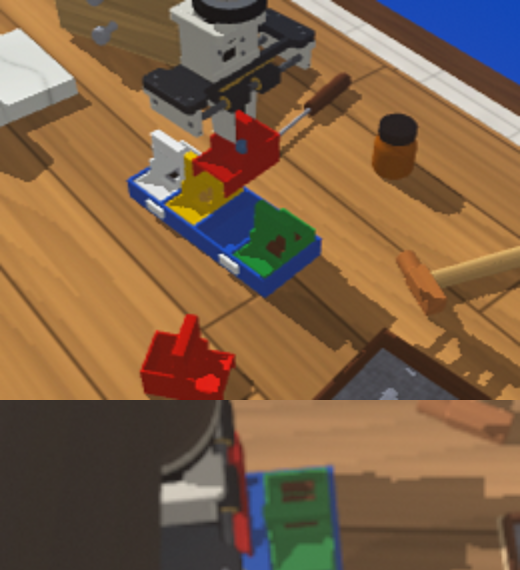

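The bin is out, level, with beads inside. Board: centre (0.502, -0.221), yaw 8.9°. Carry it gently over the well.

Emit:
move_arm:
  moves:
    - [1,-0.03,-0.004,0,0,0,0]
    - [1,-0.06,-0.008,0,0,0,0]
    - [1,-0.075,-0.01,0,0,0,0]
    - [1,-0.075,-0.01,0,0,0,0]
    - [1,-0.075,-0.01,0,0,0,0]

```text
time_s: 7.05
eef_pos: [0.5357, 0.0405, 0.1652]
ee_rot: [[-0.13, 0.992, -0.001], [0.992, 0.13, -0.001], [-0.001, -0.001, -1.0]]
force: [0.7, 0.1, -1.8]
width: 0.0138
```

Emit:
move_arm:
  moves:
    - [1,-0.075,-0.01,0,0,0,0]
    - [1,-0.075,-0.01,0,0,0,0]
    - [1,-0.075,-0.01,0,0,0,0]
    - [1,-0.075,-0.01,0,0,0,0]
    - [1,-0.075,-0.01,0,0,0,0]

```text
time_s: 7.55
eef_pos: [0.5351, -0.1107, 0.1652]
ee_rot: [[-0.13, 0.992, -0.001], [0.992, 0.13, -0.0], [-0.0, -0.002, -1.0]]
force: [0.3, -0.1, -2.0]
width: 0.014
```

Emit:
move_arm:
  moves:
    - [1,-0.06,-0.008,0,0,0,-0.004]
    - [1,-0.04,-0.005,0,0,0,-0.004]
    - [1,0,0,0.03,0,0,0]
    - [1,0,0,0.03,0,0,0]
    - [1,0,0,0.02,0,0,0]

```text
time_s: 8.05
eef_pos: [0.5355, -0.1476, 0.1318]
ee_rot: [[-0.156, 0.988, -0.003], [0.988, 0.156, 0.001], [0.001, -0.002, -1.0]]
force: [-0.6, -0.1, -2.4]
width: 0.0141
```

Run:
```python
from h import *
np.set_printoptions(precision=4,suppress=True)
t=viewer.get_image('top'); s=viewer.get_image('side')
o=sensors.observe();print(o['time_s'],o['eef_pos'],o['ee_rot'],o['joint_pos'],o['force'],o['width'])
cv2.imwrite('pics/c3.png',np.vstack([cv2.resize(s['img'][140:380,280:540],(520,480))])[:,:,::-1])
```

```text
8.15 [ 0.5353 -0.1474  0.1319] [[-0.1567  0.9876 -0.0035]
 [ 0.9876  0.1567  0.0009]
 [ 0.0014 -0.0033 -1.    ]] [-0.165   0.4465  0.4647  1.8839 -0.2552  0.8732  0.5838] [ 0.1364  0.5771 -1.3592] 0.013736726257739848
```

View pics/c3.png

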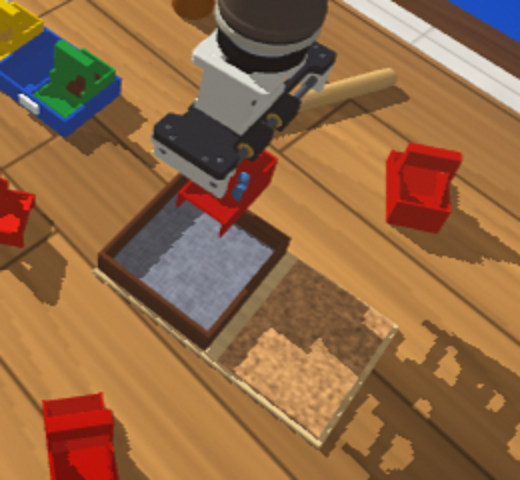

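Both beads are still in the bin, seen at (240,187), and the bin is over the +x part of the well. Tip it with the lip towards the robot, i.e. turn about tool -x.

Emit:
move_arm:
  moves:
    - [1,0,0,0,-0.03,0,0]
    - [1,0,0,0,-0.03,0,0]
    - [1,0,0,0,-0.03,0,0]
    - [1,0,0,0,-0.03,0,0]
    - [1,0,0,0,-0.022,0,0]

```text
time_s: 8.65
eef_pos: [0.5357, -0.1483, 0.1342]
ee_rot: [[-0.156, 0.89, 0.429], [0.988, 0.141, 0.066], [-0.002, 0.434, -0.901]]
force: [1.5, 0.8, -1.6]
width: 0.0138
```

Emit:
move_arm:
  moves:
    - [1,0,0,0,-0.02,0,0]
    - [1,0,0,0,-0.02,0,0]
    - [1,0,0,0,-0.02,0,0]
    - [1,0,0,0,-0.02,0,0]
    - [1,0,0,0,-0.02,0,0]

```text
time_s: 9.15
eef_pos: [0.5394, -0.1542, 0.1473]
ee_rot: [[-0.173, 0.787, 0.592], [0.985, 0.126, 0.12], [0.02, 0.603, -0.797]]
force: [0.2, -0.7, -2.6]
width: 0.0138
```

Run:
```python
from h import *
np.set_printoptions(precision=4,suppress=True)
t=viewer.get_image('top'); s=viewer.get_image('side')
o=sensors.observe();print(o['time_s'],o['eef_pos'],o['ee_rot'],o['joint_pos'],o['force'],o['width'])
for p in (t,s):
    for d in viewer.landmark_of(p,'bead_a'): print(round(d['confidence'],2),world(p,d['position']))
cv2.imwrite('pics/c4.png',np.vstack([cv2.resize(s['img'][140:380,280:540],(520,480))])[:,:,::-1])
```

```text
9.25 [ 0.5384 -0.1589  0.1472] [[-0.1641  0.7887  0.5924]
 [ 0.9862  0.1191  0.1146]
 [ 0.0198  0.6031 -0.7974]] [ 0.9986  0.359  -0.6956  2.2771 -1.3114  0.12    1.835 ] [ 0.335  -0.9604 -1.5376] 0.01380715526028782
```

View pics/c4.png

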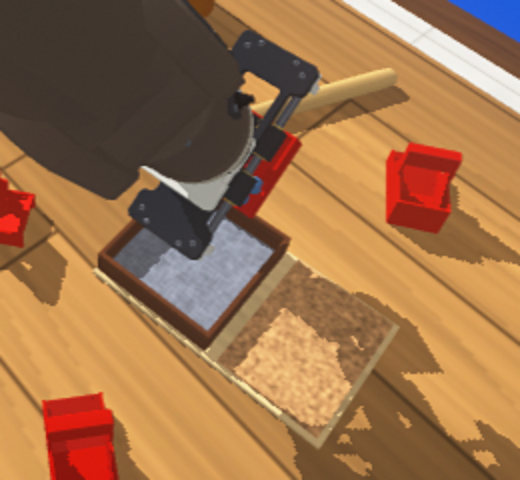

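The arm stalled at 37° because J6 is at its limit. Beads are still in the bin at (255,187), and they may be rolling slowly. Wait a moment.

Emit:
move_arm:
  moves:
    - [1,0,0,0,0,0,0]
    - [1,0,0,0,0,0,0]
    - [1,0,0,0,0,0,0]
    - [1,0,0,0,0,0,0]
    - [1,0,0,0,0,0,0]

```text
time_s: 9.85
eef_pos: [0.5396, -0.1546, 0.1469]
ee_rot: [[-0.172, 0.788, 0.591], [0.985, 0.126, 0.119], [0.019, 0.602, -0.798]]
force: [0.9, 1.3, -1.8]
width: 0.0136
```

Run:
```python
from h import *
np.set_printoptions(precision=4,suppress=True)
t=viewer.get_image('top'); s=viewer.get_image('side'); w=viewer.get_image('wrist')
o=sensors.observe();print(o['time_s'],o['eef_pos'],o['joint_pos'],o['force'],o['width'])
for p,n in ((t,'t'),(s,'s'),(w,'w')):
    for d in viewer.landmark_of(p,'bead_a'): 
        x=world(p,d['position']);print(n,round(d['confidence'],2),x,pix(p,x))
cv2.imwrite('pics/c5.png',np.vstack([cv2.resize(s['img'][220:300,320:460],(560,320)),cv2.resize(w['img'],(560,280))])[:,:,::-1])
```

```text
10.0 [ 0.5395 -0.1551  0.1469] [ 0.9868  0.358  -0.6905  2.2771 -1.3109  0.121   1.8342] [ 0.924   0.8002 -0.9793] 0.013961859973067531
t 0.54 [ 0.5402 -0.1347  0.0182] [407. 192.]
s 0.48 [ 0.4651 -0.1912  0.0209] [379. 285.]
w 0.79 [ 0.4631 -0.1906  0.0163] [127. 247.]
w 0.53 [ 0.5424 -0.1216  0.0177] [236. 161.]
```

View pics/c5.png

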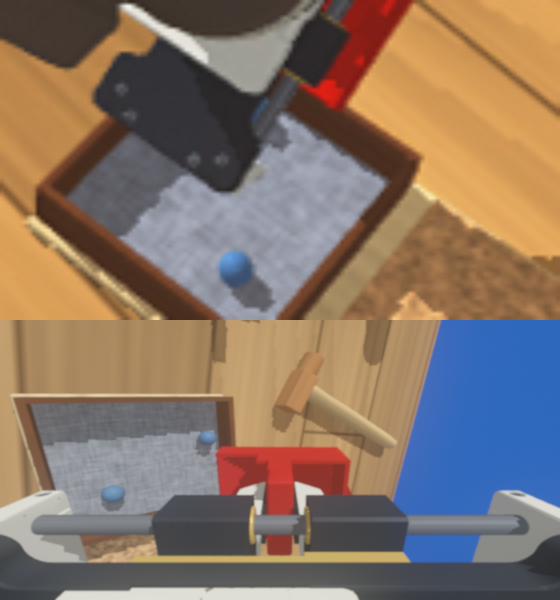

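Both beads lie in the well: (235,268) in the side crop, and (112,493) and (207,438) in the wrist view. Their height is ~0.018, right for the well floor. Level the bin again.

Emit:
move_arm:
  moves:
    - [1,0,0,0,0.03,0,0]
    - [1,0,0,0,0.04,0,0]
    - [1,0,0,0,0.04,0,0]
    - [1,0,0,0,0.04,0,0]
    - [1,0,0,0,0.04,0,0]

```text
time_s: 10.65
eef_pos: [0.5479, -0.145, 0.1375]
ee_rot: [[-0.195, 0.919, 0.343], [0.98, 0.166, 0.113], [0.047, 0.358, -0.933]]
force: [0.6, 1.4, -1.4]
width: 0.0139
```

Emit:
move_arm:
  moves:
    - [1,0,0,0,0.017,0,0]
    - [1,0,0,0,0,0,0]
    - [1,0,0,0,0,0,0]

```text
time_s: 10.95
eef_pos: [0.5493, -0.1436, 0.1375]
ee_rot: [[-0.198, 0.934, 0.299], [0.979, 0.174, 0.106], [0.047, 0.314, -0.948]]
force: [-0.3, 0.9, -2.7]
width: 0.014
```

```bash
cat > go.py <<'E'
from h import *
from scipy.spatial.transform import Rotation as Ro
np.set_printoptions(precision=4,suppress=True)
import sys
T=np.array(list(map(float,sys.argv[1:4])));a=np.radians(8.9)
o=sensors.observe();R=np.array(o['ee_rot'])
G=np.array([[-np.sin(a),np.cos(a),0],[np.cos(a),np.sin(a),0],[0,0,-1]])
print(o['time_s'],o['eef_pos'],o['joint_pos'],o['width'],o['force'])
print('turn shares',Ro.from_matrix(R.T@G).as_rotvec()/np.pi,'shift shares(goal axes)',G.T@(T-o['eef_pos'])/.4)
E
python3 go.py .5137 -.2956 .1
```

```text
10.95 [ 0.5493 -0.1436  0.1375] [ 0.1489  0.3258  0.1683  2.0696 -0.4906  0.5411  0.8905] 0.014013790208294267 [-0.3349  0.8948 -2.7036]
turn shares [ 0.1013 -0.0172  0.0116] shift shares(goal axes) [-0.3616 -0.1466  0.0938]
```

Emit:
move_arm:
  moves:
    - [1,0,0,-0.02,0.025,-0.005,0.003]
    - [1,0,0,-0.02,0.025,-0.005,0.003]
    - [1,0,0,0,0.025,-0.004,0.003]
    - [1,0,0,0,0.025,-0.003,0.002]
    - [1,0,0,0,0,0,0]

```text
time_s: 11.45
eef_pos: [0.546, -0.1446, 0.1523]
ee_rot: [[-0.157, 0.988, 0.003], [0.988, 0.157, 0.003], [0.003, 0.003, -1.0]]
force: [1.0, 0.4, -1.9]
width: 0.014
```

```bash
python3 go.py .5137 -.2956 .1
```

```text
11.45 [ 0.546  -0.1446  0.1523] [-0.0928  0.4203  0.3548  1.8377 -0.1845  0.9136  0.5038] 0.013954270673747432 [ 1.0263  0.4278 -1.9396]
turn shares [ 0.001  -0.0008  0.0006] shift shares(goal axes) [-0.3605 -0.1383  0.1308]
```

Level again. Move over the pad, then check from there.

Emit:
move_arm:
  moves:
    - [1,-0.06,-0.023,0,0,0,0]
    - [1,-0.08,-0.031,0,0,0,0]
    - [1,-0.08,-0.031,0,0,0,0]
    - [1,-0.08,-0.031,0,0,0,0]
    - [1,-0.06,-0.022,0,0,0,0]

```text
time_s: 11.95
eef_pos: [0.5103, -0.2995, 0.1524]
ee_rot: [[-0.151, 0.988, 0.006], [0.988, 0.151, 0.003], [0.002, 0.006, -1.0]]
force: [-0.2, 0.2, -2.0]
width: 0.014
```

Emit:
move_arm:
  moves:
    - [1,0,0,0.05,0,0,0]
    - [1,0,0,0.05,0,0,0]
    - [1,0,0,0.03,0,0,0]
    - [1,0,0,0,0,0,0]

```text
time_s: 12.35
eef_pos: [0.5109, -0.2961, 0.0991]
ee_rot: [[-0.153, 0.988, 0.001], [0.988, 0.153, 0.004], [0.003, 0.002, -1.0]]
force: [-0.9, 0.2, -0.4]
width: 0.014
```

```bash
python3 go.py .5137 -.2956 .068
python3 - <<'E'
from h import *
np.set_printoptions(precision=4,suppress=True)
w=viewer.get_image('wrist');t=viewer.get_image('top');s=viewer.get_image('side')
for p,n in ((t,'t'),(s,'s'),(w,'w')):
  for q in ('bead_a','bin_red','board'):
    for d in viewer.landmark_of(p,q):
        x=world(p,d['position'])
        if abs(x[1]+.25)<.16 and abs(x[0]-.5)<.15: print(n,q,round(d['confidence'],2),x)
cv2.imwrite('pics/c6.png',cv2.resize(s['img'][180:380,320:520],(560,560))[:,:,::-1])
E
```

```text
12.35 [ 0.5109 -0.2961  0.0991] [ 0.1911  0.5264  0.3521  1.8228 -0.2412  0.8347  0.8163] 0.014010206682555669 [-0.9005  0.1515 -0.439 ]
turn shares [ 0.0006 -0.0011 -0.0005] shift shares(goal axes) [0.0002 0.0072 0.0778]
t bead_a 0.4 [ 0.5418 -0.1297  0.0216]
t bead_a 0.37 [ 0.4706 -0.1955  0.0221]
t bin_red 0.55 [ 0.5096 -0.2976  0.0561]
t board 0.9 [ 0.5037 -0.2209 -0.0014]
s bead_a 0.54 [ 0.5451 -0.1273  0.0193]
s bead_a 0.52 [ 0.4653 -0.1907  0.0191]
s bin_red 0.61 [ 0.5167 -0.2989  0.0534]
s board 0.62 [ 0.5051 -0.2206 -0.    ]
w bead_a 0.59 [ 0.4622 -0.1919  0.0152]
w bin_red 0.91 [ 0.5107 -0.2988  0.0476]
```

View pics/c6.png

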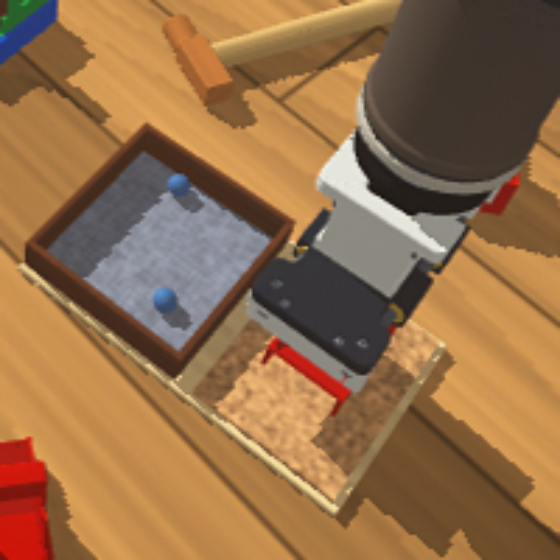

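The bin is over the cork at (305,375), with both beads in the well at (178,184) and (165,299). Lower it, with contact expected at TCP z ≈ 0.066.

Emit:
move_arm:
  moves:
    - [1,0,0.003,0.03,0,0,0]
    - [1,0,0.003,0.025,0,0,0]
    - [1,0,0,0.013,0,0,0]
    - [1,0,0,0.005,0,0,0]
    - [1,0,0,0,0,0,0]

```text
time_s: 13.45
eef_pos: [0.5152, -0.296, 0.0712]
ee_rot: [[-0.155, 0.988, 0.002], [0.988, 0.155, 0.001], [0.001, 0.002, -1.0]]
force: [-0.1, 0.4, -1.4]
width: 0.0138
```

Emit:
move_arm:
  moves:
    - [1,0,0,0.004,0,0,0]
    - [1,0,0,0.003,0,0,0]
    - [1,0,0,0,0,0,0]

```text
time_s: 13.75
eef_pos: [0.5155, -0.2961, 0.069]
ee_rot: [[-0.155, 0.988, 0.003], [0.988, 0.155, 0.001], [0.0, 0.003, -1.0]]
force: [-0.3, 0.5, -1.0]
width: 0.0138
```

Emit:
move_arm:
  moves:
    - [1,0,0,0.004,0,0,0]
    - [1,0,0,0,0,0,0]
    - [1,0,0,0.003,0,0,0]
    - [1,0,0,0,0,0,0]

```text
time_s: 14.15
eef_pos: [0.5154, -0.296, 0.0661]
ee_rot: [[-0.155, 0.988, 0.003], [0.988, 0.155, 0.001], [0.001, 0.003, -1.0]]
force: [0.4, -0.5, -1.6]
width: 0.0139
```

Emit:
move_arm:
  moves:
    - [1,0,0,0.003,0,0,0]
    - [1,0,0,0,0,0,0]
    - [1,0,0,0,0,0,0]

```text
time_s: 14.45
eef_pos: [0.5155, -0.2961, 0.0649]
ee_rot: [[-0.155, 0.988, 0.003], [0.988, 0.155, 0.001], [0.001, 0.003, -1.0]]
force: [0.0, 0.4, -1.0]
width: 0.0135
```

Emit:
move_arm:
  moves:
    - [1,0,0,0.004,0,0,0]
    - [1,0,0,0,0,0,0]
    - [1,0,0,0,0,0,0]

```text
time_s: 14.75
eef_pos: [0.5155, -0.296, 0.0633]
ee_rot: [[-0.155, 0.988, 0.003], [0.988, 0.155, 0.001], [0.001, 0.003, -1.0]]
force: [-0.6, 0.5, -1.8]
width: 0.014
```

Emit:
move_arm:
  moves:
    - [1,0,0,0.004,0,0,0]
    - [1,0,0,0,0,0,0]
    - [1,0,0,0,0,0,0]

```text
time_s: 15.05
eef_pos: [0.5154, -0.2961, 0.0617]
ee_rot: [[-0.155, 0.988, 0.003], [0.988, 0.155, 0.001], [0.001, 0.003, -1.0]]
force: [-0.3, -0.6, -1.4]
width: 0.0138
```

Emit:
move_arm:
  moves:
    - [1,0,0,0.004,0,0,0]
    - [1,0,0,0,0,0,0]
    - [1,0,0,0,0,0,0]

```text
time_s: 15.35
eef_pos: [0.5155, -0.296, 0.0616]
ee_rot: [[-0.155, 0.988, 0.004], [0.988, 0.155, 0.001], [0.001, 0.004, -1.0]]
force: [-3.9, 3.6, 16.4]
width: 0.0138
```

Emit:
move_arm:
  moves:
    - [1,0,0,0.003,0,0,0]
    - [1,0,0,0,0,0,0]
    - [1,0,0,0,0,0,0]

```text
time_s: 15.65
eef_pos: [0.5155, -0.296, 0.0615]
ee_rot: [[-0.154, 0.988, 0.004], [0.988, 0.154, 0.002], [0.001, 0.004, -1.0]]
force: [-9.3, 5.6, 29.9]
width: 0.0136
```

Run:
```python
from h import *
np.set_printoptions(precision=4,suppress=True)
print(sensors.observe()['force'])
s=viewer.get_image('side');w=viewer.get_image('wrist')
for p,n in ((s,'s'),(w,'w')):
    for d in viewer.landmark_of(p,'bin_red'):
        x=world(p,d['position']); print(n,round(d['confidence'],2),x) if abs(x[1]+.29)<.05 and abs(x[0]-.51)<.06 else 0
cv2.imwrite('pics/c7.png',cv2.resize(s['img'][270:350,380:480],(700,560))[:,:,::-1])
```

```text
[-9.3014  5.6074 29.8645]
s 0.44 [ 0.523  -0.2989  0.0117]
w 0.64 [ 0.5144 -0.2987  0.0068]
```

View pics/c7.png

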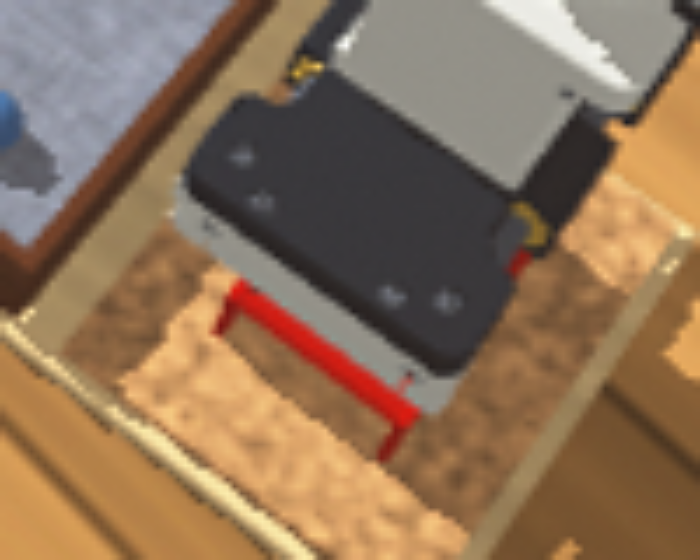

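It touches down at z 0.0616. Unload, release and retreat.

Emit:
move_arm:
  moves:
    - [1,0,0,-0.004,0,0,0]
    - [1,0,0,-0.002,0,0,0]
    - [1,0,0,0,0,0,0]

```text
time_s: 16.15
eef_pos: [0.5157, -0.2961, 0.0616]
ee_rot: [[-0.155, 0.988, 0.003], [0.988, 0.155, 0.001], [0.0, 0.003, -1.0]]
force: [-0.8, 0.9, 4.7]
width: 0.014
```

Emit:
move_arm:
  moves:
    - [0.8,0,0,0,0,0,0]
    - [0.6,0,0,0,0,0,0]
    - [0.3,0,0,0,0,0,0]
    - [0.2,0,0,0,0,0,0]
    - [0.2,0,0,0,0,0,0]

```text
time_s: 16.65
eef_pos: [0.5154, -0.2961, 0.0612]
ee_rot: [[-0.155, 0.988, 0.003], [0.988, 0.155, 0.001], [0.001, 0.003, -1.0]]
force: [-0.3, 0.1, -0.7]
width: 0.0456
```

Emit:
move_arm:
  moves:
    - [0.2,0,0,0,0,0,0]
    - [0.2,0,0,-0.04,0,0,0]
    - [0.2,0,0,-0.08,0,0,0]
    - [0.2,0,0,-0.12,0,0,0]
    - [0.2,0,0,-0.12,0,0,0]

```text
time_s: 17.15
eef_pos: [0.5144, -0.296, 0.2066]
ee_rot: [[-0.155, 0.988, 0.001], [0.988, 0.155, 0.001], [0.001, 0.002, -1.0]]
force: [1.4, -0.7, -0.5]
width: 0.0734
```

Run:
```python
from h import *
np.set_printoptions(precision=4,suppress=True)
o=sensors.observe();print(o['time_s'],o['eef_pos'],o['force'],o['width'])
s=viewer.get_image('side');w=viewer.get_image('wrist');t=viewer.get_image('top')
for p,n in ((s,'s'),(w,'w'),(t,'t')):
  for q in('bin_red','bead_a'):
    for d in viewer.landmark_of(p,q):
        x=world(p,d['position']); print(n,q,round(d['confidence'],2),x) if abs(x[1]+.23)<.15 and abs(x[0]-.51)<.1 else 0
cv2.imwrite('pics/c8.png',cv2.resize(s['img'][180:380,320:520],(560,560))[:,:,::-1])
```

```text
17.15 [ 0.5144 -0.296   0.2066] [ 1.3566 -0.6724 -0.5218] 0.07339106097731507
s bin_red 0.6 [ 0.5196 -0.2972  0.0144]
s bead_a 0.54 [ 0.5458 -0.1265  0.0192]
s bead_a 0.44 [ 0.4668 -0.191   0.0199]
w bin_red 0.74 [ 0.5151 -0.3     0.0104]
w bead_a 0.64 [ 0.5442 -0.1234  0.0169]
w bead_a 0.53 [ 0.4637 -0.1912  0.0175]
t bin_red 0.89 [ 0.514  -0.2987  0.0164]
t bead_a 0.61 [ 0.4692 -0.1955  0.0224]
t bead_a 0.49 [ 0.5428 -0.1281  0.0194]
```

View pics/c8.png

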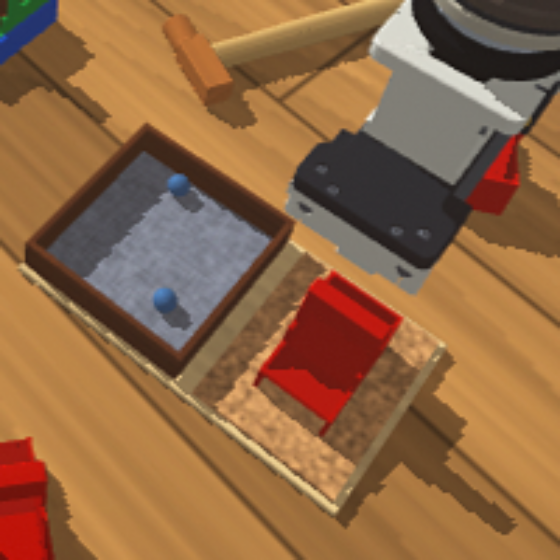

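The bin stands upright on the cork at (330,345), released. Both beads are in the well at (178,184) and (165,299), and the arm is clear.

```bash
python3 -c "
from station import workorder
print(workorder.sign_off())"
```

```text
the job is handed in; nothing more can be done
None
```

The job is done and handed in at about 17 s of robot time; no verdict was reported. I lifted the leftmost red bin level out of the organiser and tipped both beads into the well. I then set the bin down upright on the cork pad and let go of it.

- **Bin:** all three cameras put it at about (0.516, -0.299, 0.014), against my estimate of the pad centre, (0.514, -0.296). It looks upright in the last picture.
- **Beads:** all three cameras show both at rest on the well floor, near (0.544, -0.126) and (0.467, -0.193).
- **Arm:** it is clear above the bin with the fingers open, and the force reading is near zero.

Two things did not go as planned:

- **Tilt:** it stopped at about 37° instead of the intended 50°, because joint 6 reached its limit. That was still past the required 30°, and both beads rolled out.
- **Set-down:** the bin touched the pad about 4 mm lower than I had predicted. I pressed to about 30 N, then eased off to about 5 N before opening the fingers.

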